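# Set the row of lab containers over into the demonstration rack, mirrored

### The job

The class will sit across the bench, so move the row of four containers from the grey holders of the white rack into the empty wooden rack in reverse order: seen from the robot, the one now at the left end goes into the right-end well, the next one into the well beside it, and so on to the last at the left end. Stand each upright on the floor of its own well without tipping it over or letting it drop, and leave the large glass beaker where it stands.

Things in the scene. Friction and masses are not known exactly. Their poses are not given: they have to be found in the camera images.
- jar: amber glass jar with a black lid, closed: 46 mm in diameter up to 52 mm, shoulder, lid 42 mm in diameter from 57 to 72 mm (its top). About 0.12 kg. Origin: centre of its underside; z up along its axis (yaw is arbitrary). It stands loose in its holder, its underside 14 mm above the bench.
- cylinder: measuring cylinder, clear plastic tube on a wide blue foot: foot 46 mm in diameter and 7 mm high, tube 26 mm in diameter from there up to the open top at 95 mm. About 0.07 kg. Origin: centre of its underside; z up along its axis (yaw is arbitrary). It stands loose in its holder, its underside 14 mm above the bench.
- pot: slim white plastic pot with a red screw cap: 36 mm in diameter up to 46 mm, cap 38 mm in diameter from there to the top at 62 mm. About 0.06 kg. Origin: centre of its underside; z up along its axis (yaw is arbitrary). It stands loose in its holder, its underside 14 mm above the bench.
- crucible: white porcelain crucible, an open cup with no lid: 40 mm in diameter at the foot, 46 mm from 12 mm up to the rim at 48 mm, wall 3 mm. About 0.11 kg. Origin: centre of its underside; z up along its axis (yaw is arbitrary). It stands loose in its holder, its underside 14 mm above the bench.
- jar_holder: grey square holder where the amber jar stands at the start; one of four alike in a row 75 mm apart, fixed on the white rack. 66 mm square outside, 58 mm inside, floor 4 mm and rim 14 mm above its origin (centre of underside, 10 mm above the bench). y along the row to the robot's left, x away from the robot (turned up to 0.2 rad). It stays, marking this container's first place
- cylinder_holder: grey square holder where the measuring cylinder stands at the start; one of four alike in a row 75 mm apart, fixed on the white rack. 66 mm square outside, 58 mm inside, floor 4 mm and rim 14 mm above its origin (centre of underside, 10 mm above the bench). y along the row to the robot's left, x away from the robot (turned up to 0.2 rad). It stays, marking this container's first place
- pot_holder: grey square holder where the white pot stands at the start; one of four alike in a row 75 mm apart, fixed on the white rack. 66 mm square outside, 58 mm inside, floor 4 mm and rim 14 mm above its origin (centre of underside, 10 mm above the bench). y along the row to the robot's left, x away from the robot (turned up to 0.2 rad). It stays, marking this container's first place
- crucible_holder: grey square holder where the crucible stands at the start; one of four alike in a row 75 mm apart, fixed on the white rack. 66 mm square outside, 58 mm inside, floor 4 mm and rim 14 mm above its origin (centre of underside, 10 mm above the bench). y along the row to the robot's left, x away from the robot (turned up to 0.2 rad). It stays, marking this container's first place
- wooden_rack: empty wooden rack, fixed, 330 mm along y, 78 mm deep: four square wells, centres at y = +112.5, +37.5, -37.5, -112.5 mm, x = 0; each 58 mm square inside, floor 14 mm and rim 24 mm above the bench. Origin: centre of underside; y along the row to the robot's left, x away from it (turned up to 0.2 rad). It lies nearer than the white rack or beyond it, the rows of wells 100 mm apart or more
- beaker: large empty glass beaker, 68 mm in diameter, 90 mm high, loose on the bench about 225 mm from the wooden rack's middle, past its right-hand end. Not to be moved. Origin: centre of its underside
Mind the look-alikes: they are no part of the job. What is shaped like the pot but purple or yellow is not meant.

How it is judged (in metres and radians):
At the end, for the whole second after the job is handed in: Each container stands upright (0.1 rad), released and at rest, on the floor (4 mm) of the wooden rack's well that mirrors its first place in the row (leftmost to rightmost and so on), within 13.5 mm of the well's centre along and across; the large beaker is within 30 mm of where it stood ((((y of jar_holder in the frame of cylinder_holder above 0.19 m or y of jar_holder in the frame of pot_holder above 0.19 m or y of jar_holder in the frame of crucible_holder above 0.19 m) and y of jar in the frame of wooden_rack between -0.126 and -0.099 m) or ((y of jar_holder in the frame of cylinder_holder above 0.11 m or y of jar_holder in the frame of pot_holder above 0.11 m or y of jar_holder in the frame of crucible_holder above 0.11 m) and (y of jar_holder in the frame of cylinder_holder below -0.01 m or y of jar_holder in the frame of pot_holder below -0.01 m or y of jar_holder in the frame of crucible_holder below -0.01 m) and y of jar in the frame of wooden_rack between -0.051 and -0.024 m) or ((y of jar_holder in the frame of cylinder_holder below -0.11 m or y of jar_holder in the frame of pot_holder below -0.11 m or y of jar_holder in the frame of crucible_holder below -0.11 m) and (y of jar_holder in the frame of cylinder_holder above 0.01 m or y of jar_holder in the frame of pot_holder above 0.01 m or y of jar_holder in the frame of crucible_holder above 0.01 m) and y of jar in the frame of wooden_rack between 0.024 and 0.051 m) or ((y of jar_holder in the frame of cylinder_holder below -0.19 m or y of jar_holder in the frame of pot_holder below -0.19 m or y of jar_holder in the frame of crucible_holder below -0.19 m) and y of jar in the frame of wooden_rack between 0.099 and 0.126 m)) and x of jar in the frame of wooden_rack between -0.0135 and 0.0135 m and z of jar in the frame of wooden_rack between 0.01 and 0.018 m and angle between each of jar, cylinder, pot, crucible's own z axis and vertical below 0.1 rad and linear speed of each of jar, cylinder, pot, crucible below 0.03 m/s and angular speed of each of jar, cylinder, pot, crucible below 0.3 rad/s and (((y of cylinder_holder in the frame of jar_holder above 0.19 m or y of cylinder_holder in the frame of pot_holder above 0.19 m or y of cylinder_holder in the frame of crucible_holder above 0.19 m) and y of cylinder in the frame of wooden_rack between -0.126 and -0.099 m) or ((y of cylinder_holder in the frame of jar_holder above 0.11 m or y of cylinder_holder in the frame of pot_holder above 0.11 m or y of cylinder_holder in the frame of crucible_holder above 0.11 m) and (y of cylinder_holder in the frame of jar_holder below -0.01 m or y of cylinder_holder in the frame of pot_holder below -0.01 m or y of cylinder_holder in the frame of crucible_holder below -0.01 m) and y of cylinder in the frame of wooden_rack between -0.051 and -0.024 m) or ((y of cylinder_holder in the frame of jar_holder below -0.11 m or y of cylinder_holder in the frame of pot_holder below -0.11 m or y of cylinder_holder in the frame of crucible_holder below -0.11 m) and (y of cylinder_holder in the frame of jar_holder above 0.01 m or y of cylinder_holder in the frame of pot_holder above 0.01 m or y of cylinder_holder in the frame of crucible_holder above 0.01 m) and y of cylinder in the frame of wooden_rack between 0.024 and 0.051 m) or ((y of cylinder_holder in the frame of jar_holder below -0.19 m or y of cylinder_holder in the frame of pot_holder below -0.19 m or y of cylinder_holder in the frame of crucible_holder below -0.19 m) and y of cylinder in the frame of wooden_rack between 0.099 and 0.126 m)) and x of cylinder in the frame of wooden_rack between -0.0135 and 0.0135 m and z of cylinder in the frame of wooden_rack between 0.01 and 0.018 m and (((y of pot_holder in the frame of jar_holder above 0.19 m or y of pot_holder in the frame of cylinder_holder above 0.19 m or y of pot_holder in the frame of crucible_holder above 0.19 m) and y of pot in the frame of wooden_rack between -0.126 and -0.099 m) or ((y of pot_holder in the frame of jar_holder above 0.11 m or y of pot_holder in the frame of cylinder_holder above 0.11 m or y of pot_holder in the frame of crucible_holder above 0.11 m) and (y of pot_holder in the frame of jar_holder below -0.01 m or y of pot_holder in the frame of cylinder_holder below -0.01 m or y of pot_holder in the frame of crucible_holder below -0.01 m) and y of pot in the frame of wooden_rack between -0.051 and -0.024 m) or ((y of pot_holder in the frame of jar_holder below -0.11 m or y of pot_holder in the frame of cylinder_holder below -0.11 m or y of pot_holder in the frame of crucible_holder below -0.11 m) and (y of pot_holder in the frame of jar_holder above 0.01 m or y of pot_holder in the frame of cylinder_holder above 0.01 m or y of pot_holder in the frame of crucible_holder above 0.01 m) and y of pot in the frame of wooden_rack between 0.024 and 0.051 m) or ((y of pot_holder in the frame of jar_holder below -0.19 m or y of pot_holder in the frame of cylinder_holder below -0.19 m or y of pot_holder in the frame of crucible_holder below -0.19 m) and y of pot in the frame of wooden_rack between 0.099 and 0.126 m)) and x of pot in the frame of wooden_rack between -0.0135 and 0.0135 m and z of pot in the frame of wooden_rack between 0.01 and 0.018 m and (((y of crucible_holder in the frame of jar_holder above 0.19 m or y of crucible_holder in the frame of cylinder_holder above 0.19 m or y of crucible_holder in the frame of pot_holder above 0.19 m) and y of crucible in the frame of wooden_rack between -0.126 and -0.099 m) or ((y of crucible_holder in the frame of jar_holder above 0.11 m or y of crucible_holder in the frame of cylinder_holder above 0.11 m or y of crucible_holder in the frame of pot_holder above 0.11 m) and (y of crucible_holder in the frame of jar_holder below -0.01 m or y of crucible_holder in the frame of cylinder_holder below -0.01 m or y of crucible_holder in the frame of pot_holder below -0.01 m) and y of crucible in the frame of wooden_rack between -0.051 and -0.024 m) or ((y of crucible_holder in the frame of jar_holder below -0.11 m or y of crucible_holder in the frame of cylinder_holder below -0.11 m or y of crucible_holder in the frame of pot_holder below -0.11 m) and (y of crucible_holder in the frame of jar_holder above 0.01 m or y of crucible_holder in the frame of cylinder_holder above 0.01 m or y of crucible_holder in the frame of pot_holder above 0.01 m) and y of crucible in the frame of wooden_rack between 0.024 and 0.051 m) or ((y of crucible_holder in the frame of jar_holder below -0.19 m or y of crucible_holder in the frame of cylinder_holder below -0.19 m or y of crucible_holder in the frame of pot_holder below -0.19 m) and y of crucible in the frame of wooden_rack between 0.099 and 0.126 m)) and x of crucible in the frame of wooden_rack between -0.0135 and 0.0135 m and z of crucible in the frame of wooden_rack between 0.01 and 0.018 m and distance of beaker from where it was at the start of the episode below 0.03 m); the robot touches nothing.
It fails at once if a container is tipped more than 0.6 rad (angle between any of jar, cylinder, pot, crucible's own z axis and vertical above 0.6 rad).
It fails at once if a container is dropped: it moves faster than 0.6 m/s while the fingers do not touch it ((contact force between the fingers and jar below 0.01 N and linear speed of jar above 0.6 m/s) or (contact force between the fingers and cylinder below 0.01 N and linear speed of cylinder above 0.6 m/s) or (contact force between the fingers and pot below 0.01 N and linear speed of pot above 0.6 m/s) or (contact force between the fingers and crucible below 0.01 N and linear speed of crucible above 0.6 m/s)).
It fails at once if the large beaker is pushed more than 30 mm or knocked over (distance of beaker from where it was at the start of the episode above 0.03 m or angle between beaker's own z axis and vertical above 0.4 rad).
It also fails if it takes over 96 s, if anything falls off the work surface, if the arm or the gripper's body presses on something with over 40 N, if the wrist force passes 120 N, or if a joint passes its speed limit or range.

### The arm

A 6-joint arm with a two-finger parallel gripper is mounted at the origin on the work surface. World frame = base frame: x ahead of the robot, y to its left, z up, the work surface at z = 0. Lengths are in mm, angles in rad, forces in N, time in s.
With the tool pointing down it reaches from about 275 to 1000 mm from the base axis. Payload 8.4 kg.
Tool frame: the origin (TCP) lies at the very end of the fingers, on their centre line; the grasp point (between the pads) lies 19 mm behind it (r.tcp_to_grasp is the distance from the TCP to the grasp point, in mm); z points along the fingers, y is the line along which they close (so a half turn about z gives the same grasp; the last joint's range is limited). The gripper opens to 85 mm and grips with 20 to 120 N. Pads are 22 mm wide; open, the fingers measure 114 mm over their backs; the gripper's body (76 mm by 85 mm) begins 54 mm behind the grasp point. The pads swing forward as they close: fully open they stand 13 mm farther back than shut.
Start: joints at [1.344, 0.353, 1.633, -0, 1.155, -0.002], TCP at [139.318, 609.277, 231.281] pointing down, gripper open.
Joint ranges: [-2.63, 2.63], [-0.92, 2.1], [0.06, 2.66], [-1.3, 4.44], [0, 2.69], [-3.02, 3.02]. Speed limits (rad/s): [2.22, 2.22, 2.79, 3.14, 3.14, 3.14].

### API

Orientations are given as [roll, pitch, yaw] about the fixed x, y, z axes, in that order (R = Rz(yaw) Ry(pitch) Rx(roll)).
In Python, from rig import r gives the robot as it stands. The module is installed in compiled form; this text tells all that it offers.
- The arm moves only by the tool play_rows, never from a script. Its argument "rows" is a list of rows, each an object with "dp": the shift along the tool's x, y, z in units of 40 mm (1.0 is 40 mm), a list of three; "turn": the turn, a rotation vector about the tool's x, y, z in units of 6 degrees (1.0 is 6 degrees), a list of three; "fingers": the closure, from 0 (fully open) to 1 (shut). In form: [{"dp": [tx, ty, tz], "turn": [wx, wy, wz], "fingers": fingers}, ...]. A call has 1 to 5 rows; each row shifts and turns the commanded pose from where the row before left it, along the tool's axes as they then stand; what a row does not reach is not made up. A row lasts 1/12 s, in which the tool goes at most 41.7 mm and 7.16 degrees, less where a joint would pass 70% of its speed; a pose out of reach is approached as far as the arm can. A call is refused whole if a number of a shift passes 1 or a number of a turn 1, either way. A call with a gripper value outside its range is refused whole. The fingers move at their own pace and stop on an object; "force" is the grip in N (left out, the last holds). Time passes only in rows, so rows that do not move let the fingers close. It gives the time, the measured TCP pose, the force, the opening and the grip force at its end, in the units of the state.
- r.sense(): the state, without advancing time (a new reading comes with each control period).
- r.grab_frame(name): name is "scene" or "top" or "wrist"; returns a dict with "pixels" (400x640x3 uint8, red, green, blue), "fx", "fy", "cx", "cy" (pixels), "pose" (4x4, takes a point from camera to world coordinates). Camera axes: x right, y down, z forward; pixel columns grow to the right and rows downward; lengths in mm; the calibration is good to about 2 mm. A picture is of the moment at which its call begins. There is no depth.
- r.sign_off(): hands the job in; it is judged then, once.
The state is a dict: "clock": time; "qpos": joint angles; "qvel": joint speeds; "joint_efforts": joint torques, N m; "eef_pos": TCP position; "tcp_rot": TCP orientation; "contact_force": force on the tool from outside, world axes, zero at the start; "wrist_torque": the same for the moment, N m; "opening": opening from 0.0 (shut) to 1.0 (fully open); "grasp_force": force on a finger pad.
Only numpy, scipy, OpenCV 4.12 (cv2) and the standard library are available. Lean on these libraries where they do the work, as an engineer would, in place of code of your own. Each camera call takes 0.05 s, during which the arm holds its last target. There are 200 camera calls.

## Working session

There is one attempt and no reset: what is moved stays moved. The work goes in short steps, Python scripts to look and compute and a tool call to move; the robot and the scene stay as the last step left them, time stands still between calls to the robot, and variables do not carry over. Pictures are saved under pics/ and viewed, at most 14 in all, crops included, and the job is handed in when it is done.

Besides the shell and the picture viewer there is one more tool, called after ">>>" by a JSON object that holds its "api" and its "payload", one argument or row to a line. play_rows: Moves the arm, as the interface text tells. Its arguments: {"type":"object","properties":{"rows":{"type":"array"},"force":{"type":"number"}},"required":["rows"]}

```bash
mkdir -p pics; python3 - <<'E'
from rig import r
import cv2,numpy as np
np.set_printoptions(suppress=True,precision=3)
for n in("top","scene"):
    f=r.grab_frame(n);cv2.imwrite(f"pics/{n}0.png",f["pixels"][:,:,::-1]);print(n,f["fx"],f["fy"],f["cx"],f["cy"]);print(f["pose"])
print(r.sense())
E
```

```text
top 494.9961700683425 494.9961700683425 318.4226403486986 191.75705800983573
[[ -0.008  -0.992   0.128 477.056]
 [ -1.      0.005  -0.019 -54.533]
 [  0.018  -0.128  -0.992 846.54 ]
 [  0.      0.      0.      1.   ]]
scene 428.50772158937235 428.50772158937235 320.1458174989547 205.8010082935131
[[ -0.856   0.341  -0.388 962.232]
 [  0.517   0.581  -0.629 505.299]
 [  0.011  -0.739  -0.674 675.734]
 [  0.      0.      0.      1.   ]]
{'clock': 0.1, 'qpos': array([ 1.344,  0.354,  1.634,  0.   ,  1.155, -0.002]), 'qvel': array([-0.   , -0.002, -0.001, -0.002,  0.   ,  0.002]), 'joint_efforts': array([  0.002, -60.636, -34.282,   0.   ,   0.004,   0.   ]), 'eef_pos': array([139.225, 608.864, 230.636]), 'tcp_rot': array([-3.14 , -0.   ,  2.917]), 'contact_force': array([-0.257,  0.077, -0.116]), 'wrist_torque': array([-0.08 , -0.022,  0.   ]), 'grasp_force': 0.0, 'opening': 0.9971799701962685}
```

View pics/top0.png

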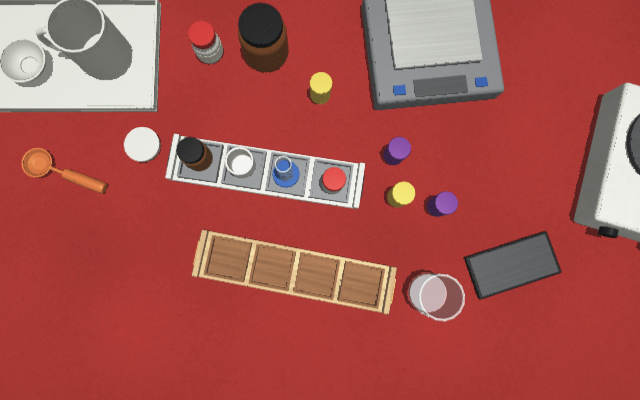

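View pics/scene0.png

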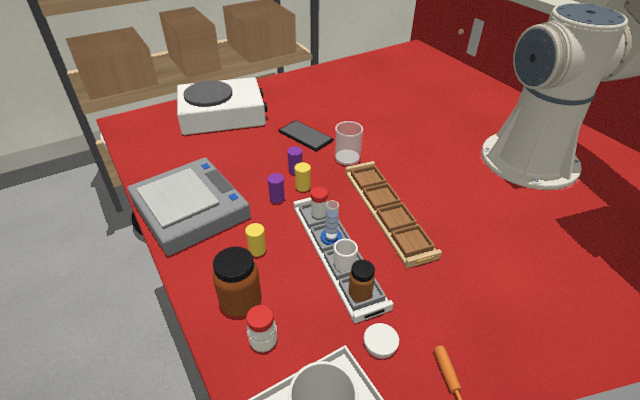

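The row in the top view, left to right, is jar (190,150), crucible (240,162), cylinder (285,172), pot (333,181). The wooden rack is nearer, with wells at about (229,258), (272,266), (316,275) and (360,284), and the beaker stands at (430,293). So from left to right the wooden rack gets pot, cylinder, crucible, jar.

```bash
cat > h.py <<'E'
import numpy as np,cv2
from rig import r
np.set_printoptions(suppress=True,precision=2)
def ray(f,uv,z):
    uv=np.atleast_2d(np.float64(uv)); d=np.c_[(uv[:,0]-f["cx"])/f["fx"],(uv[:,1]-f["cy"])/f["fy"],np.ones(len(uv))]@f["pose"][:3,:3].T
    o=f["pose"][:3,3]; return (o+d*((z-o[2])/d[:,2])[:,None])[:,:2]
def rectw(f,cnt,z):
    p=ray(f,cnt.reshape(-1,2),z).astype(np.float32); return cv2.minAreaRect(p)
def blobs(mask,roi,amin):
    m=np.zeros_like(mask);x0,y0,x1,y1=roi;m[y0:y1,x0:x1]=mask[y0:y1,x0:x1]
    c,_=cv2.findContours(m,cv2.RETR_EXTERNAL,cv2.CHAIN_APPROX_NONE)
    return sorted([k for k in c if cv2.contourArea(k)>amin],key=lambda k:k[:,0,0].mean())
E
python3 - <<'E'
from h import *
f=r.grab_frame("top");im=f["pixels"];hsv=cv2.cvtColor(im,cv2.COLOR_RGB2HSV);H,S,V=[hsv[...,i].astype(int) for i in range(3)]
for p in [(229,258),(250,262),(285,172),(195,150),(333,181),(240,160),(170,155),(283,182),(262,175)]: print(p,hsv[p[1],p[0]])
wood=((H>6)&(H<30)&(S>50)).astype(np.uint8)
roi=(185,225,400,320)
for c in blobs(wood,roi,500): print("wood",rectw(f,c,24))
fl=((H>6)&(H<30)&(S>50)&(V<165)).astype(np.uint8)
for c in blobs(cv2.morphologyEx(fl,cv2.MORPH_OPEN,np.ones((5,5))),roi,300): print("well",rectw(f,c,14))
white=((S<60)&(V>60)).astype(np.uint8)
roi=(160,130,370,212)
for c in blobs(white,roi,500): print("white",rectw(f,c,20))
red=((S>190)&(V>200)&((H<4)|(H>176))).astype(np.uint8)
for c in blobs(red,(315,160,355,200),100): print("cap",rectw(f,c,76),cv2.minEnclosingCircle(ray(f,c,76).astype(np.float32)) if 0 else cv2.boundingRect(c))
blue=((H>95)&(H<125)&(S>120)).astype(np.uint8)
for c in blobs(blue,(265,150,305,195),60): print("foot",rectw(f,c,21),cv2.boundingRect(c))
dark=(V<45).astype(np.uint8)
for c in blobs(dark,(170,130,210,180),100): print("lid",rectw(f,c,86),cv2.boundingRect(c))
cr=((S<40)&(V>215)).astype(np.uint8)
for c in blobs(cr,(222,142,258,182),100): print("cru",rectw(f,c,62),cv2.boundingRect(c))
v=np.hstack([cv2.resize(im[125:215,160:370,::-1],None,fx=3.8,fy=3.8,interpolation=cv2.INTER_CUBIC)]);cv2.imwrite("pics/c1.png",v)
E
```

```text
(229, 258) [ 13 127 165]
(250, 262) [ 17  95 221]
(285, 172) [107  51 171]
(195, 150) [75  9 56]
(333, 181) [  1 160 231]
(240, 160) [ 30   1 244]
(170, 155) [ 35   7 234]
(283, 182) [110 156 193]
(262, 175) [ 45   5 103]
wood ((451.76324462890625, -29.347152709960938), (331.9439697265625, 78.02125549316406), 78.6031265258789)
well ((462.7353210449219, 82.76518249511719), (67.75917053222656, 39.10208511352539), 81.49422454833984)
white ((619.383544921875, 19.217041015625), (331.5916748046875, 79.6766128540039), 80.74614715576172)
foot ((629.4560546875, -10.660518646240234), (16.914180755615234, 19.25257110595703), 45.32651901245117) (277, 160, 13, 11)
foot ((611.6776733398438, -16.288043975830078), (37.28186798095703, 44.25941467285156), 18.500343322753906) (273, 162, 26, 25)
cru ((631.8499145507812, 60.405845642089844), (57.032527923583984, 48.15026092529297), 82.03284454345703) (222, 143, 36, 32)
```

View pics/c1.png

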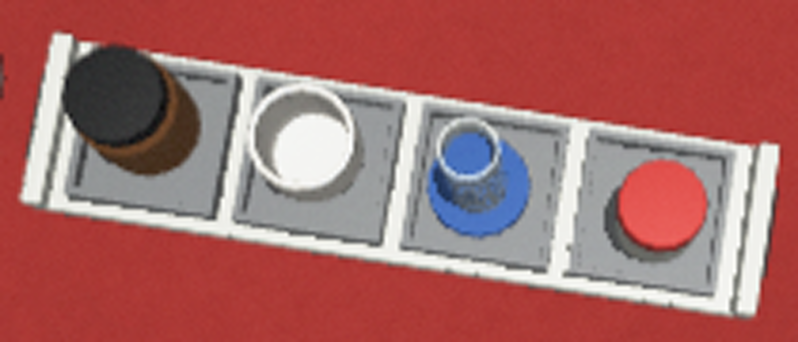

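```bash
cat >> h.py <<'E'
def go(x,y,z,psi=None):
    s=r.sense();p=s["eef_pos"];w=s["tcp_rot"];from scipy.spatial.transform import Rotation as R
    A=R.from_euler("xyz",w); d=A.inv().apply(np.array([x,y,z])-p)
    print("t",s["clock"],"pos",p,"rot",w,"open",s["opening"],"F",s["contact_force"],"g",s["grasp_force"],"dp units",d/40)
    if psi is not None: print("turn units",np.degrees((A.inv()*R.from_euler("xyz",[np.pi,0,psi])).as_rotvec())/6)
E
python3 - <<'E'
from h import *
f=r.grab_frame("top")
g=lambda x,y:(x/3.8+160,y/3.8+125)
for n,uv,z in [("jar",g(116,95),86),("cru",g(303,137),62),("cylT",g(469,150),109),("cylF",g(479.5,186.5),21),("pot",g(662,204),76)]: print(n,uv,ray(f,uv,z))
print("lid diam",ray(f,[g(64,95),g(169,95)],86),"cap",ray(f,[g(617,204),g(707,204)],76),"rim",ray(f,[g(249,137),g(356,137)],62))
# well corner checks: red-vs-wood rack edge lines
im=f["pixels"];cv2.imwrite("pics/c2.png",cv2.resize(im[225:320,190:402,::-1],None,fx=3.75,fy=3.75,interpolation=cv2.INTER_CUBIC))
c=np.array([451.8,-29.3]);a=np.radians(78.6)
for y in(112.5,37.5,-37.5,-112.5): print(c+y*np.array([np.cos(a),np.sin(a)]))
go(550,200,200,np.pi/2-.16)
E
```

```text
jar (190.5263157894737, 150.0) [[641.84 129.92]]
cru (239.73684210526318, 161.05263157894737) [[628.63  56.59]]
cylT (283.42105263157896, 164.4736842105263) [[614.01 -15.98]]
cylF (286.1842105263158, 174.07894736842104) [[613.87 -16.06]]
pot (334.2105263157895, 178.68421052631578) [[597.05 -94.24]]
lid diam [[641.92 151.15]
 [641.75 108.26]] cap [[ 597.14  -75.57]
 [ 596.95 -112.93]] rim [[628.73  79.34]
 [628.54  34.23]]
[474.04  80.98]
[459.21   7.46]
[444.39 -66.06]
[ 429.56 -139.58]
t 0.2 pos [139.27 609.02 230.85] rot [-3.14 -0.    2.92] open 1.0024386341228495 F [-0.57 -0.11  0.81] g 0.0 dp units [-12.29  -7.68   0.78]
turn units [-0.01  0.01 14.38]
```

View pics/c2.png

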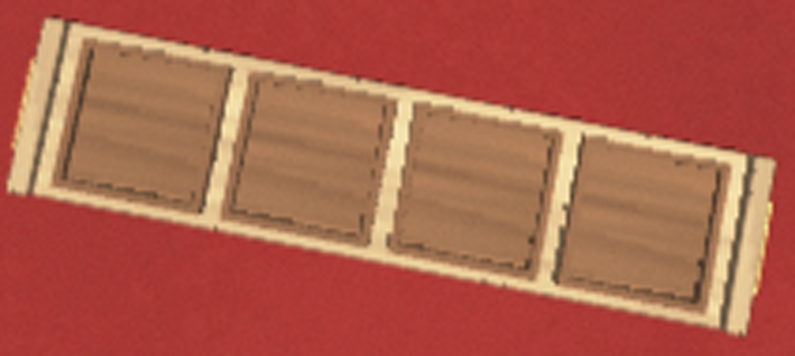

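>>> {"api": "play_rows", "payload": {
  "rows": [
    {"dp": [-0.88, -0.47, 0], "turn": [0, 0, 1], "fingers": 0},
    {"dp": [-0.93, -0.37, 0], "turn": [0, 0, 1], "fingers": 0},
    {"dp": [-0.96, -0.28, 0], "turn": [0, 0, 1], "fingers": 0},
    {"dp": [-0.98, -0.17, 0], "turn": [0, 0, 1], "fingers": 0},
    {"dp": [-1, -0.07, 0], "turn": [0, 0, 1], "fingers": 0}
  ],
  "force": 30
}}

```text
clock: 0.62
eef_pos: [291.4, 477.2, 231.2]
tcp_rot: [-3.142, 0.0, 2.389]
contact_force: [0.6, -0.4, 0.5]
opening: 1.0
grasp_force: 0.0
```

>>> {"api": "play_rows", "payload": {
  "rows": [
    {"dp": [-1, 0.03, 0], "turn": [0, 0, 1], "fingers": 0},
    {"dp": [-0.99, 0.14, 0], "turn": [0, 0, 1], "fingers": 0},
    {"dp": [-0.97, 0.24, 0], "turn": [0, 0, 1], "fingers": 0},
    {"dp": [-0.94, 0.34, 0], "turn": [0, 0, 1], "fingers": 0},
    {"dp": [-0.9, 0.44, 0], "turn": [0, 0, 1], "fingers": 0}
  ]
}}

```text
clock: 1.03
eef_pos: [442.7, 345.8, 231.3]
tcp_rot: [3.142, -0.0, 1.864]
contact_force: [0.9, 0.5, 0.2]
opening: 1.002
grasp_force: 0.0
```

>>> {"api": "play_rows", "payload": {
  "rows": [
    {"dp": [-0.85, 0.53, 0], "turn": [0, 0, 1], "fingers": 0},
    {"dp": [-0.79, 0.62, 0], "turn": [0, 0, 1], "fingers": 0},
    {"dp": [-0.72, 0.69, 0], "turn": [0, 0, 1], "fingers": 0},
    {"dp": [-0.64, 0.77, 0], "turn": [0, 0, 1], "fingers": 0},
    {"dp": [0, 0, 0], "turn": [0, 0, 0.57], "fingers": 0}
  ]
}}

```text
clock: 1.45
eef_pos: [567.4, 238.2, 231.2]
tcp_rot: [3.139, 0.001, 1.382]
contact_force: [0.3, -1.0, 0.4]
opening: 1.001
grasp_force: 0.0
```

```bash
python3 - <<'E'
from h import *
go(642,130,130,np.pi/2-.18)
f=r.grab_frame("top")
a=ray(f,(228.2,258.4),24)[0];b=ray(f,(361.2,284.2),24)[0];print(a,b,(a+b)/2,np.linalg.norm(a-b),np.degrees(np.arctan2(*(a-b)[::-1])))
E
```

```text
t 1.45 pos [567.39 238.16 231.23] rot [3.14 0.   1.38] open 1.0006172375375657 F [ 0.31 -1.04  0.45] g 0.0 dp units [-2.3   2.33  2.54]
turn units [ 0.03  0.01 -0.09]
[473.59  78.82] [ 429.98 -139.12] [451.79 -30.15] 222.25814067303153 78.68348349928343
```

>>> {"api": "play_rows", "payload": {
  "rows": [
    {"dp": [-0.575, 0.58, 0.62], "turn": [0, 0, 0], "fingers": 0},
    {"dp": [-0.575, 0.58, 0.62], "turn": [0, 0, 0], "fingers": 0},
    {"dp": [-0.575, 0.58, 0.62], "turn": [0, 0, 0], "fingers": 0},
    {"dp": [-0.575, 0.59, 0.62], "turn": [0, 0, 0], "fingers": 0},
    {"dp": [0, 0, 0], "turn": [0, 0, 0], "fingers": 0}
  ]
}}

```text
clock: 1.92
eef_pos: [637.3, 131.4, 126.9]
tcp_rot: [-3.137, 0.003, 1.391]
contact_force: [-1.3, 0.4, 0.4]
opening: 1.0
grasp_force: 0.0
```

```bash
python3 - <<'E'
from h import *
go(642,130,34,np.pi/2-.18)
f=r.grab_frame("wrist");cv2.imwrite("pics/w1.png",f["pixels"][:,:,::-1])
E
```

```text
t 1.9167 pos [637.34 131.36 126.9 ] rot [-3.14  0.    1.39] open 0.9999986570202757 F [-1.27  0.44  0.39] g 0.0 dp units [-0.    0.13  2.32]
turn units [-0.05  0.03  0.  ]
```

View pics/w1.png

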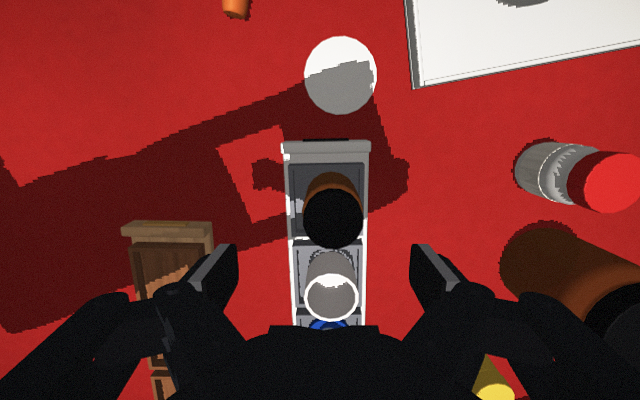

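The wrist view shows the jar lid at (333,217) and the crucible rim at (331,297), with the fingertips at (225,255) and (425,255) on either side of the jar. I'll check that against the measured positions.

```bash
python3 - <<'E'
from h import *
f=r.grab_frame("wrist")
print(ray(f,(333,218),86),ray(f,(331,297),62), ray(f,(325,255),140))
E
```

```text
[[643.91 135.91]] [[629.73  59.54]] [[638.32 135.78]]
```

>>> {"api": "play_rows", "payload": {
  "rows": [
    {"dp": [0, 0.13, 0.58], "turn": [-0.05, 0.03, 0], "fingers": 0},
    {"dp": [0, 0, 0.6], "turn": [0, 0, 0], "fingers": 0},
    {"dp": [0, 0, 0.6], "turn": [0, 0, 0], "fingers": 0},
    {"dp": [0, 0, 0.54], "turn": [0, 0, 0], "fingers": 0},
    {"dp": [0, 0, 0], "turn": [0, 0, 0], "fingers": 0.2}
  ]
}}

```text
clock: 2.43
eef_pos: [640.4, 135.9, 36.4]
tcp_rot: [3.141, -0.002, 1.393]
contact_force: [-1.7, -0.2, -0.7]
opening: 0.881
grasp_force: 0.0
```

>>> {"api": "play_rows", "payload": {
  "rows": [
    {"dp": [0, 0, 0], "turn": [0, 0, 0], "fingers": 0.4},
    {"dp": [0, 0, 0], "turn": [0, 0, 0], "fingers": 0.6},
    {"dp": [0, 0, 0], "turn": [0, 0, 0], "fingers": 0.8},
    {"dp": [0, 0, 0], "turn": [0, 0, 0], "fingers": 1},
    {"dp": [0, 0, 0], "turn": [0, 0, 0], "fingers": 1}
  ]
}}

```text
clock: 2.85
eef_pos: [644.7, 135.6, 41.6]
tcp_rot: [3.133, -0.005, 1.391]
contact_force: [-0.8, 2.2, 8.4]
opening: 0.523
grasp_force: 31.6
```

```bash
python3 - <<'E'
from h import *
go(642,130,34,np.pi/2-.18)
E
```

```text
t 2.85 pos [644.75 135.55  41.64] rot [ 3.13 -0.01  1.39] open 0.5225025932218366 F [-0.83  2.17  8.36] g 31.566187271855597 dp units [-0.15 -0.04  0.19]
turn units [ 0.08 -0.05  0.  ]
```

>>> {"api": "play_rows", "payload": {
  "rows": [
    {"dp": [0, 0, 0], "turn": [0, 0, 0], "fingers": 1},
    {"dp": [0, 0, 0], "turn": [0, 0, 0], "fingers": 1}
  ]
}}

```text
clock: 3.02
eef_pos: [644.8, 135.5, 41.7]
tcp_rot: [3.133, -0.005, 1.391]
contact_force: [-2.0, 2.3, 7.9]
opening: 0.527
grasp_force: 31.6
```

```bash
python3 - <<'E'
from h import *
go(642,130,34,np.pi/2-.18)
f=r.grab_frame("wrist");cv2.imwrite("pics/w2.png",f["pixels"][:,:,::-1])
E
```

```text
t 3.0167 pos [644.8  135.54  41.66] rot [ 3.13 -0.01  1.39] open 0.5266613277050382 F [-2.01  2.26  7.88] g 31.571313280455797 dp units [-0.15 -0.05  0.19]
turn units [ 0.08 -0.05  0.  ]
```

View pics/w2.png

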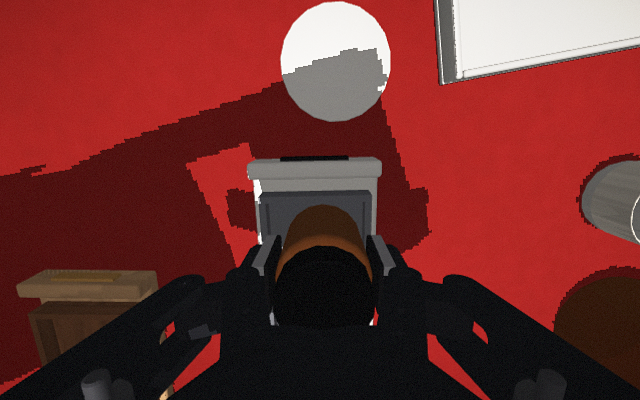

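>>> {"api": "play_rows", "payload": {
  "rows": [
    {"dp": [0, 0, -0.3], "turn": [0, 0, 0], "fingers": 1},
    {"dp": [0, 0, -0.5], "turn": [0, 0, 0], "fingers": 1},
    {"dp": [0, 0, -0.5], "turn": [0, 0, 0], "fingers": 1},
    {"dp": [0, 0, 0], "turn": [0, 0, 0], "fingers": 1},
    {"dp": [0, 0, 0], "turn": [0, 0, 0], "fingers": 1}
  ]
}}

```text
clock: 3.48
eef_pos: [644.2, 134.7, 93.3]
tcp_rot: [3.133, -0.004, 1.391]
contact_force: [-0.2, 0.7, -1.4]
opening: 0.521
grasp_force: 31.3
```

```bash
python3 - <<'E'
from h import *
go(429.8+2,-139.4+5.5,160,np.pi/2-.18)
f=r.grab_frame("scene");cv2.imwrite("pics/s2.png",cv2.resize(f["pixels"][120:340,200:480,::-1],None,fx=2.5,fy=2.5))
E
```

```text
t 3.4833 pos [644.25 134.73  93.3 ] rot [ 3.13 -0.    1.39] open 0.5210624527791696 F [-0.18  0.73 -1.38] g 31.332939639905817 dp units [-7.55 -4.01 -1.73]
turn units [ 0.08 -0.04  0.  ]
```

View pics/s2.png

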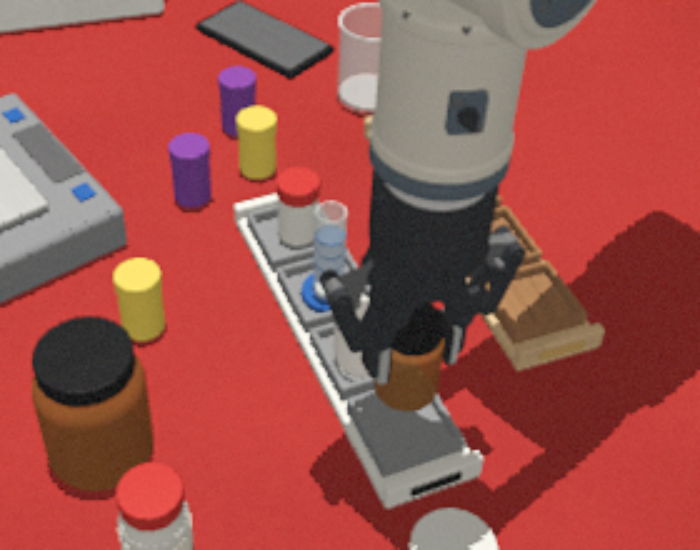

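>>> {"api": "play_rows", "payload": {
  "rows": [
    {"dp": [0, 0, -0.6], "turn": [0, 0, 0], "fingers": 1},
    {"dp": [0, 0, -0.8], "turn": [0, 0, 0], "fingers": 1},
    {"dp": [-0.4, -0.2, -0.3], "turn": [0, 0, 0], "fingers": 1},
    {"dp": [-0.8, -0.43, 0], "turn": [0, 0, 0], "fingers": 1},
    {"dp": [-0.85, -0.45, 0], "turn": [0, 0, 0], "fingers": 1}
  ]
}}

```text
clock: 3.95
eef_pos: [585.4, 61.5, 158.8]
tcp_rot: [3.135, -0.003, 1.393]
contact_force: [0.2, -0.4, -1.2]
opening: 0.525
grasp_force: 31.3
```

>>> {"api": "play_rows", "payload": {
  "rows": [
    {"dp": [-0.85, -0.45, 0], "turn": [0, 0, 0], "fingers": 1},
    {"dp": [-0.85, -0.45, 0], "turn": [0, 0, 0], "fingers": 1},
    {"dp": [-0.85, -0.45, 0], "turn": [0, 0, 0], "fingers": 1},
    {"dp": [-0.85, -0.45, 0], "turn": [0, 0, 0], "fingers": 1},
    {"dp": [-0.85, -0.45, 0], "turn": [0, 0, 0], "fingers": 1}
  ]
}}

```text
clock: 4.37
eef_pos: [464.4, -90.7, 156.8]
tcp_rot: [3.138, -0.003, 1.391]
contact_force: [1.0, -0.4, -0.8]
opening: 0.523
grasp_force: 31.3
```

>>> {"api": "play_rows", "payload": {
  "rows": [
    {"dp": [-0.75, -0.4, 0.3], "turn": [0.05, 0, 0], "fingers": 1},
    {"dp": [-0.45, -0.25, 0.5], "turn": [0, 0, 0], "fingers": 1},
    {"dp": [0, 0, 0.5], "turn": [0, 0, 0], "fingers": 1},
    {"dp": [0, 0, 0], "turn": [0, 0, 0], "fingers": 1}
  ]
}}

```text
clock: 4.7
eef_pos: [429.0, -132.2, 102.3]
tcp_rot: [-3.135, -0.004, 1.389]
contact_force: [-1.1, 0.1, -2.0]
opening: 0.523
grasp_force: 31.3
```

```bash
python3 - <<'E'
from h import *
go(430.7,-134.1,43,np.pi/2-.18)
E
```

```text
t 4.7 pos [ 428.95 -132.18  102.3 ] rot [-3.14 -0.    1.39] open 0.5226914831246823 F [-1.05  0.1  -1.97] g 31.30027023871662 dp units [-0.05  0.06  1.48]
turn units [-0.06 -0.04 -0.02]
```

>>> {"api": "play_rows", "payload": {
  "rows": [
    {"dp": [-0.05, 0.06, 0.4], "turn": [-0.06, -0.04, 0], "fingers": 1},
    {"dp": [0, 0, 0.4], "turn": [0, 0, 0], "fingers": 1},
    {"dp": [0, 0, 0.1], "turn": [0, 0, 0], "fingers": 1},
    {"dp": [0, 0, 0], "turn": [0, 0, 0], "fingers": 1}
  ]
}}

```text
clock: 5.03
eef_pos: [434.1, -133.8, 68.9]
tcp_rot: [3.138, 0.001, 1.392]
contact_force: [-0.4, 0.4, -1.8]
opening: 0.526
grasp_force: 31.3
```

```bash
python3 - <<'E'
from h import *
go(430.7,-134.1,43,np.pi/2-.18)
f=r.grab_frame("wrist");cv2.imwrite("pics/w3.png",f["pixels"][:,:,::-1])
f=r.grab_frame("scene");cv2.imwrite("pics/s3.png",cv2.resize(f["pixels"][110:270,300:460,::-1],None,fx=3,fy=3))
E
```

```text
t 5.0333 pos [ 434.06 -133.84   68.85] rot [3.14 0.   1.39] open 0.5259782958660605 F [-0.42  0.4  -1.82] g 31.311461728764698 dp units [-0.02 -0.08  0.65]
turn units [0.03 0.01 0.01]
```

View pics/w3.png

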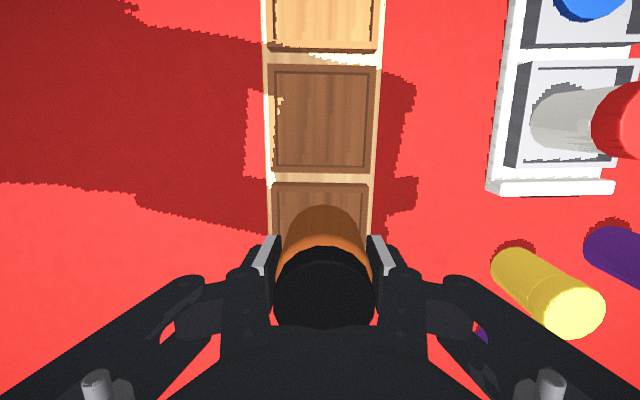

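The jar hangs centred across the well: jar at column 322, well edges at 272 and 372. The jar's lower far edge is at (322,205) and the well's inner far edge is at (320,184).

```bash
python3 - <<'E'
from h import *
f=r.grab_frame("wrist")
print(ray(f,(322,205),41),ray(f,[(320,184),(272,215),(372,215)],24))
E
```

```text
[[ 437.59 -117.41]] [[ 438.03 -107.58]
 [ 401.46 -123.16]
 [ 469.5  -135.55]]
```

>>> {"api": "play_rows", "payload": {
  "rows": [
    {"dp": [0.05, -0.03, 0.25], "turn": [0, 0, 0], "fingers": 1},
    {"dp": [0, 0, 0.2], "turn": [0, 0, 0], "fingers": 1},
    {"dp": [0, 0, 0.14], "turn": [0, 0, 0], "fingers": 1},
    {"dp": [0, 0, 0], "turn": [0, 0, 0], "fingers": 1}
  ]
}}

```text
clock: 5.52
eef_pos: [433.6, -132.2, 45.3]
tcp_rot: [3.137, 0.001, 1.391]
contact_force: [0.1, 0.1, -1.8]
opening: 0.521
grasp_force: 31.4
```

```bash
python3 - <<'E'
from h import *
go(430.7,-132.1,42,np.pi/2-.18)
f=r.grab_frame("wrist");cv2.imwrite("pics/w4.png",f["pixels"][150:340,220:420,::-1])
E
```

```text
t 5.5167 pos [ 433.55 -132.19   45.29] rot [3.14 0.   1.39] open 0.5205955427786212 F [ 0.12  0.05 -1.81] g 31.365396754990797 dp units [-0.01 -0.07  0.08]
turn units [0.05 0.01 0.  ]
```

View pics/w4.png

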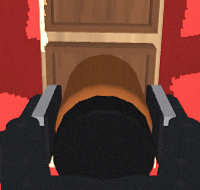

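The jar is inside the well with clearance on both sides, but the force still shows its weight hanging. I'll lower it the last few mm.

>>> {"api": "play_rows", "payload": {
  "rows": [
    {"dp": [0, -0.03, 0.05], "turn": [0, 0, 0], "fingers": 1},
    {"dp": [0, -0.02, 0.04], "turn": [0, 0, 0], "fingers": 1},
    {"dp": [0, 0, 0], "turn": [0, 0, 0], "fingers": 1}
  ]
}}

```text
clock: 5.82
eef_pos: [431.8, -132.0, 42.3]
tcp_rot: [3.136, 0.001, 1.391]
contact_force: [0.5, 0.1, -1.8]
opening: 0.525
grasp_force: 31.4
```

>>> {"api": "play_rows", "payload": {
  "rows": [
    {"dp": [0, 0, 0.04], "turn": [0, 0, 0], "fingers": 1},
    {"dp": [0, 0, 0], "turn": [0, 0, 0], "fingers": 1}
  ]
}}

```text
clock: 5.98
eef_pos: [432.2, -132.2, 41.5]
tcp_rot: [3.135, 0.001, 1.391]
contact_force: [-3.7, -0.2, 10.2]
opening: 0.526
grasp_force: 32.7
```

>>> {"api": "play_rows", "payload": {
  "rows": [
    {"dp": [0, 0, 0], "turn": [0, 0, 0], "fingers": 0.4},
    {"dp": [0, 0, 0], "turn": [0, 0, 0], "fingers": 0.3},
    {"dp": [0, 0, 0], "turn": [0, 0, 0], "fingers": 0.15},
    {"dp": [0, 0, 0], "turn": [0, 0, 0], "fingers": 0.1},
    {"dp": [0, 0, -0.4], "turn": [0, 0, 0], "fingers": 0}
  ]
}}

```text
clock: 6.4
eef_pos: [430.5, -131.5, 55.1]
tcp_rot: [3.139, 0.001, 1.391]
contact_force: [-0.4, -0.2, -0.0]
opening: 0.99
grasp_force: 0.0
```

>>> {"api": "play_rows", "payload": {
  "rows": [
    {"dp": [0, 0, -0.8], "turn": [0, 0, 0], "fingers": 0},
    {"dp": [0, 0, -1], "turn": [0, 0, 0], "fingers": 0},
    {"dp": [0, 0, -1], "turn": [0, 0, 0], "fingers": 0},
    {"dp": [0, 0, 0], "turn": [0, 0, 0], "fingers": 0}
  ]
}}

```text
clock: 6.73
eef_pos: [435.1, -132.9, 175.3]
tcp_rot: [3.125, 0.002, 1.391]
contact_force: [2.4, -0.3, 0.8]
opening: 1.001
grasp_force: 0.0
```

```bash
python3 - <<'E'
from h import *
go(628.6,56.6,160,np.pi/2-.18)
f=r.grab_frame("top");im=f["pixels"];cv2.imwrite("pics/t2.png",cv2.resize(im[120:330,160:410,::-1],None,fx=2.8,fy=2.8,interpolation=cv2.INTER_CUBIC))
E
```

```text
t 6.7333 pos [ 435.14 -132.92  175.27] rot [3.13 0.   1.39] open 1.0011883540088333 F [ 2.41 -0.31  0.81] g 0.0 dp units [5.53 3.9  0.43]
turn units [0.16 0.02 0.  ]
```

View pics/t2.png

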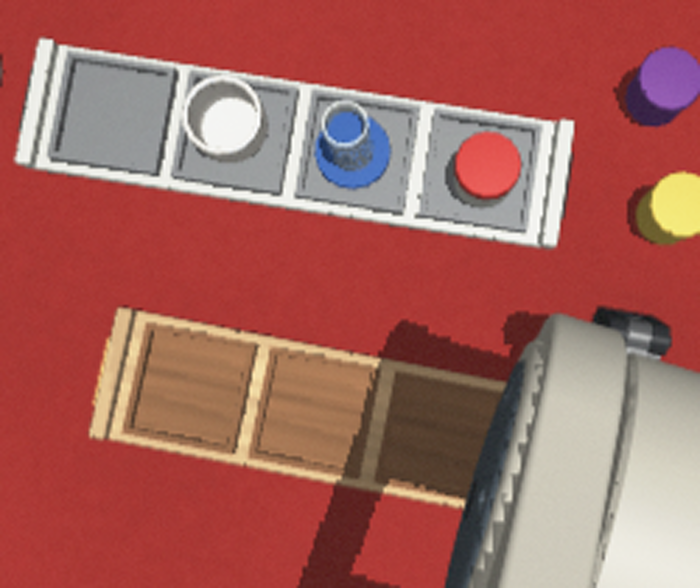

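The jar's well is hidden by the arm. The crucible, cylinder and pot are undisturbed. Next is the crucible.

>>> {"api": "play_rows", "payload": {
  "rows": [
    {"dp": [0.79, 0.557, 0], "turn": [0.08, 0, 0], "fingers": 0},
    {"dp": [0.79, 0.557, 0], "turn": [0.08, 0, 0], "fingers": 0},
    {"dp": [0.79, 0.557, 0], "turn": [0, 0, 0], "fingers": 0},
    {"dp": [0.79, 0.557, 0], "turn": [0, 0, 0], "fingers": 0},
    {"dp": [0.79, 0.557, 0], "turn": [0, 0, 0], "fingers": 0}
  ]
}}

```text
clock: 7.2
eef_pos: [569.6, 5.3, 166.6]
tcp_rot: [-3.129, 0.001, 1.391]
contact_force: [0.3, -0.5, -1.0]
opening: 0.997
grasp_force: 0.0
```

>>> {"api": "play_rows", "payload": {
  "rows": [
    {"dp": [0.79, 0.557, 0.2], "turn": [0, 0, 0], "fingers": 0},
    {"dp": [0.7, 0.5, 0.4], "turn": [0, 0, 0], "fingers": 0},
    {"dp": [0.09, 0.06, 0.5], "turn": [0, 0, 0], "fingers": 0},
    {"dp": [0, 0, 0.5], "turn": [0, 0, 0], "fingers": 0},
    {"dp": [0, 0, 0], "turn": [0, 0, 0], "fingers": 0}
  ]
}}

```text
clock: 7.62
eef_pos: [620.5, 58.5, 97.9]
tcp_rot: [-3.123, 0.003, 1.392]
contact_force: [-1.3, 0.2, -1.1]
opening: 1.004
grasp_force: 0.0
```

```bash
python3 - <<'E'
from h import *
go(628.6,56.6,28,np.pi/2-.18)
E
```

```text
t 7.6167 pos [620.51  58.48  97.93] rot [-3.12  0.    1.39] open 1.0042536622634055 F [-1.35  0.17 -1.07] g 0.0 dp units [-0.    0.24  1.74]
turn units [-0.18  0.03  0.01]
```

>>> {"api": "play_rows", "payload": {
  "rows": [
    {"dp": [0, 0.2, 0.3], "turn": [-0.18, 0.03, 0], "fingers": 0},
    {"dp": [0, 0, 0.3], "turn": [0, 0, 0], "fingers": 0},
    {"dp": [0, 0, 0], "turn": [0, 0, 0], "fingers": 0},
    {"dp": [0, 0, 0], "turn": [0, 0, 0], "fingers": 0}
  ]
}}

```text
clock: 7.95
eef_pos: [630.6, 56.3, 78.8]
tcp_rot: [3.135, -0.002, 1.39]
contact_force: [0.2, 0.2, -0.3]
opening: 0.997
grasp_force: 0.0
```

```bash
python3 - <<'E'
from h import *
go(628.6,56.6,28,np.pi/2-.18)
E
```

```text
t 7.95 pos [630.59  56.25  78.83] rot [ 3.14 -0.    1.39] open 0.9969866093347093 F [ 0.17  0.22 -0.33] g 0.0 dp units [-0.   -0.06  1.27]
turn units [ 0.06 -0.01 -0.  ]
```

>>> {"api": "play_rows", "payload": {
  "rows": [
    {"dp": [0, -0.04, 0.4], "turn": [0.04, 0, 0], "fingers": 0},
    {"dp": [0, 0, 0.4], "turn": [0, 0, 0], "fingers": 0},
    {"dp": [0, 0, 0.3], "turn": [0, 0, 0], "fingers": 0},
    {"dp": [0, 0, 0.15], "turn": [0, 0, 0], "fingers": 0},
    {"dp": [0, 0, 0], "turn": [0, 0, 0], "fingers": 0.3}
  ]
}}

```text
clock: 8.37
eef_pos: [629.2, 56.8, 27.8]
tcp_rot: [3.14, -0.001, 1.391]
contact_force: [0.6, -0.4, -0.4]
opening: 0.881
grasp_force: 0.0
```

>>> {"api": "play_rows", "payload": {
  "rows": [
    {"dp": [0, 0, 0], "turn": [0, 0, 0], "fingers": 0.4},
    {"dp": [0, 0, 0], "turn": [0, 0, 0], "fingers": 0.5},
    {"dp": [0, 0, 0], "turn": [0, 0, 0], "fingers": 0.8},
    {"dp": [0, 0, 0], "turn": [0, 0, 0], "fingers": 1},
    {"dp": [0, 0, 0], "turn": [0, 0, 0], "fingers": 1}
  ]
}}

```text
clock: 8.78
eef_pos: [631.0, 57.0, 30.3]
tcp_rot: [3.136, -0.003, 1.391]
contact_force: [-1.2, 0.7, 5.4]
opening: 0.538
grasp_force: 31.3
```

>>> {"api": "play_rows", "payload": {
  "rows": [
    {"dp": [0, 0, 0], "turn": [0, 0, 0], "fingers": 1}
  ]
}}

```text
clock: 8.87
eef_pos: [631.0, 57.0, 30.3]
tcp_rot: [3.136, -0.003, 1.391]
contact_force: [-1.3, 0.2, 5.6]
opening: 0.538
grasp_force: 31.4
```

>>> {"api": "play_rows", "payload": {
  "rows": [
    {"dp": [0, 0, -0.3], "turn": [0, 0, 0], "fingers": 1},
    {"dp": [0, 0, -0.8], "turn": [0, 0, 0], "fingers": 1},
    {"dp": [0, 0, -0.8], "turn": [0, 0, 0], "fingers": 1},
    {"dp": [0, 0, -0.8], "turn": [0, 0, 0], "fingers": 1},
    {"dp": [-0.3, -0.32, -0.3], "turn": [0, 0, 0], "fingers": 1}
  ]
}}

```text
clock: 9.28
eef_pos: [619.2, 48.5, 154.8]
tcp_rot: [3.129, -0.005, 1.392]
contact_force: [1.2, 0.3, -0.5]
opening: 0.544
grasp_force: 31.3
```

>>> {"api": "play_rows", "payload": {
  "rows": [
    {"dp": [-0.65, -0.66, 0], "turn": [0, 0, 0], "fingers": 1},
    {"dp": [-0.65, -0.66, 0], "turn": [0, 0, 0], "fingers": 1},
    {"dp": [-0.65, -0.66, 0], "turn": [0, 0, 0], "fingers": 1},
    {"dp": [-0.65, -0.66, 0], "turn": [0, 0, 0], "fingers": 1},
    {"dp": [-0.5, -0.55, 0.2], "turn": [0, 0, 0], "fingers": 1}
  ]
}}

```text
clock: 9.7
eef_pos: [465.7, -52.9, 141.9]
tcp_rot: [3.136, -0.002, 1.391]
contact_force: [0.2, 0.1, -1.1]
opening: 0.536
grasp_force: 31.3
```

>>> {"api": "play_rows", "payload": {
  "rows": [
    {"dp": [-0.4, -0.42, 0.5], "turn": [0, 0, 0], "fingers": 1},
    {"dp": [-0.08, -0.11, 0.6], "turn": [0, 0, 0], "fingers": 1},
    {"dp": [0, 0, 0.5], "turn": [0, 0, 0], "fingers": 1},
    {"dp": [0, 0, 0], "turn": [0, 0, 0], "fingers": 1},
    {"dp": [0, 0, 0], "turn": [0, 0, 0], "fingers": 1}
  ]
}}

```text
clock: 10.12
eef_pos: [442.9, -66.9, 76.4]
tcp_rot: [3.139, -0.002, 1.391]
contact_force: [0.6, -0.0, -1.5]
opening: 0.535
grasp_force: 31.3
```

```bash
python3 - <<'E'
from h import *
go(444.4,-66.6,30.5,np.pi/2-.18)
E
```

```text
t 10.1167 pos [442.87 -66.86  76.42] rot [ 3.14 -0.    1.39] open 0.5347214246715163 F [ 0.62 -0.04 -1.52] g 31.33741144090891 dp units [0.01 0.03 1.15]
turn units [ 0.02 -0.02  0.  ]
```

>>> {"api": "play_rows", "payload": {
  "rows": [
    {"dp": [0.01, 0.02, 0.4], "turn": [0, 0, 0], "fingers": 1},
    {"dp": [0, 0, 0.4], "turn": [0, 0, 0], "fingers": 1},
    {"dp": [0, 0, 0.25], "turn": [0, 0, 0], "fingers": 1},
    {"dp": [0, 0, 0], "turn": [0, 0, 0], "fingers": 1},
    {"dp": [0, 0, 0], "turn": [0, 0, 0], "fingers": 1}
  ]
}}

```text
clock: 10.53
eef_pos: [444.8, -66.5, 34.8]
tcp_rot: [3.138, -0.002, 1.391]
contact_force: [0.1, 0.2, -0.5]
opening: 0.537
grasp_force: 31.4
```

>>> {"api": "play_rows", "payload": {
  "rows": [
    {"dp": [0, 0, 0.03], "turn": [0, 0, 0], "fingers": 1},
    {"dp": [0, 0, 0], "turn": [0, 0, 0], "fingers": 1}
  ]
}}

```text
clock: 10.7
eef_pos: [445.1, -66.6, 33.9]
tcp_rot: [3.136, -0.002, 1.391]
contact_force: [-0.2, -0.9, -0.9]
opening: 0.536
grasp_force: 31.4
```

>>> {"api": "play_rows", "payload": {
  "rows": [
    {"dp": [0, 0, 0.06], "turn": [0, 0, 0], "fingers": 1},
    {"dp": [0, 0, 0], "turn": [0, 0, 0], "fingers": 1}
  ]
}}

```text
clock: 10.87
eef_pos: [444.6, -66.6, 30.9]
tcp_rot: [3.137, -0.002, 1.391]
contact_force: [0.4, 0.1, -1.2]
opening: 0.539
grasp_force: 31.4
```

>>> {"api": "play_rows", "payload": {
  "rows": [
    {"dp": [0, 0, 0.03], "turn": [0, 0, 0], "fingers": 1},
    {"dp": [0, 0, 0], "turn": [0, 0, 0], "fingers": 1}
  ]
}}

```text
clock: 11.03
eef_pos: [444.7, -66.6, 30.2]
tcp_rot: [3.137, -0.002, 1.391]
contact_force: [-2.5, 0.5, 10.6]
opening: 0.539
grasp_force: 32.3
```

>>> {"api": "play_rows", "payload": {
  "rows": [
    {"dp": [0, 0, 0], "turn": [0, 0, 0], "fingers": 0.4},
    {"dp": [0, 0, 0], "turn": [0, 0, 0], "fingers": 0.3},
    {"dp": [0, 0, 0], "turn": [0, 0, 0], "fingers": 0.15},
    {"dp": [0, 0, 0], "turn": [0, 0, 0], "fingers": 0.1},
    {"dp": [0, 0, -0.4], "turn": [0, 0, 0], "fingers": 0}
  ]
}}

```text
clock: 11.45
eef_pos: [442.7, -66.4, 43.9]
tcp_rot: [3.141, -0.002, 1.391]
contact_force: [0.1, 0.8, 0.4]
opening: 0.996
grasp_force: 0.0
```

>>> {"api": "play_rows", "payload": {
  "rows": [
    {"dp": [0, 0, -0.8], "turn": [0, 0, 0], "fingers": 0},
    {"dp": [0, 0, -1], "turn": [0, 0, 0], "fingers": 0},
    {"dp": [0, 0, -1], "turn": [0, 0, 0], "fingers": 0},
    {"dp": [0.2, 0.4, -0.3], "turn": [0, 0, 0], "fingers": 0},
    {"dp": [0.4, 0.79, 0], "turn": [0, 0, 0], "fingers": 0}
  ]
}}

```text
clock: 11.87
eef_pos: [494.9, -52.3, 173.7]
tcp_rot: [3.133, -0.002, 1.39]
contact_force: [1.5, 0.6, 1.0]
opening: 1.004
grasp_force: 0.0
```

>>> {"api": "play_rows", "payload": {
  "rows": [
    {"dp": [0.4, 0.79, 0], "turn": [0, 0, 0], "fingers": 0},
    {"dp": [0.4, 0.79, 0], "turn": [0, 0, 0], "fingers": 0},
    {"dp": [0.4, 0.79, 0], "turn": [0, 0, 0], "fingers": 0},
    {"dp": [0.2, 0.38, 0], "turn": [0, 0, 0], "fingers": 0},
    {"dp": [0, 0, 0], "turn": [0, 0, 0], "fingers": 0}
  ]
}}

```text
clock: 12.28
eef_pos: [616.6, -15.1, 170.1]
tcp_rot: [3.135, -0.003, 1.392]
contact_force: [-1.2, 0.5, 0.6]
opening: 1.002
grasp_force: 0.0
```

```bash
python3 - <<'E'
from h import *
go(613.9,-16,50,np.pi/2-.18)
f=r.grab_frame("top");im=f["pixels"];cv2.imwrite("pics/t3.png",cv2.resize(im[120:330,160:440,::-1],None,fx=2.8,fy=2.8,interpolation=cv2.INTER_CUBIC))
E
```

```text
t 12.2833 pos [616.6  -15.1  170.11] rot [ 3.14 -0.    1.39] open 1.0017805981596613 F [-1.21  0.55  0.62] g 0.0 dp units [-0.04 -0.08  3.  ]
turn units [ 0.06 -0.03  0.01]
```

View pics/t3.png

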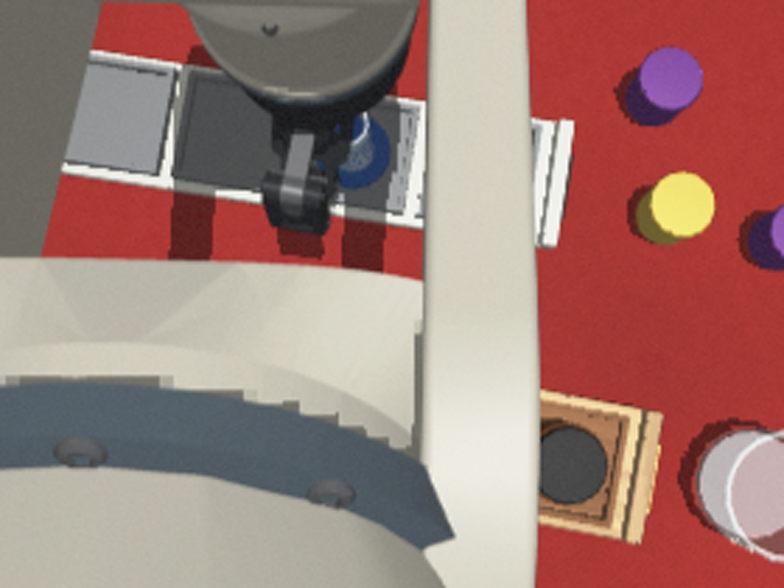

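The jar stands upright in the right-end well, its lid at about (364,286) in full-frame pixels. The cylinder is still in place under the gripper.

>>> {"api": "play_rows", "payload": {
  "rows": [
    {"dp": [-0.04, -0.06, 0.5], "turn": [0.04, -0.02, 0], "fingers": 0},
    {"dp": [0, 0, 0.7], "turn": [0, 0, 0], "fingers": 0},
    {"dp": [0, 0, 0.7], "turn": [0, 0, 0], "fingers": 0},
    {"dp": [0, 0, 0.3], "turn": [0, 0, 0], "fingers": 0},
    {"dp": [0, 0, 0], "turn": [0, 0, 0], "fingers": 0}
  ]
}}

```text
clock: 12.75
eef_pos: [607.3, -17.6, 79.4]
tcp_rot: [-3.135, 0.001, 1.391]
contact_force: [-0.3, -1.1, 0.0]
opening: 1.002
grasp_force: 0.0
```

```bash
python3 - <<'E'
from h import *
go(613.9,-16,50,np.pi/2-.18)
f=r.grab_frame("top");print("jar",ray(f,(363.9,286.1),86))
E
```

```text
t 12.75 pos [607.34 -17.64  79.45] rot [-3.14  0.    1.39] open 1.0017409067330496 F [-0.34 -1.09  0.04] g 0.0 dp units [0.07 0.16 0.74]
turn units [-0.06  0.01 -0.  ]
jar [[ 430.66 -136.79]]
```

>>> {"api": "play_rows", "payload": {
  "rows": [
    {"dp": [0.05, 0.12, 0.25], "turn": [-0.04, 0, 0], "fingers": 0},
    {"dp": [0, 0, 0.25], "turn": [0, 0, 0], "fingers": 0},
    {"dp": [0, 0, 0.22], "turn": [0, 0, 0], "fingers": 0},
    {"dp": [0, 0, 0], "turn": [0, 0, 0], "fingers": 0},
    {"dp": [0, 0, 0], "turn": [0, 0, 0], "fingers": 0}
  ]
}}

```text
clock: 13.22
eef_pos: [615.4, -16.3, 53.1]
tcp_rot: [3.138, 0.0, 1.391]
contact_force: [-0.7, 0.7, 0.3]
opening: 1.0
grasp_force: 0.0
```

>>> {"api": "play_rows", "payload": {
  "rows": [
    {"dp": [0, 0, 0], "turn": [0, 0, 0], "fingers": 0.3},
    {"dp": [0, 0, 0], "turn": [0, 0, 0], "fingers": 0.5},
    {"dp": [0, 0, 0], "turn": [0, 0, 0], "fingers": 0.6},
    {"dp": [0, 0, 0], "turn": [0, 0, 0], "fingers": 0.68},
    {"dp": [0, 0, 0], "turn": [0, 0, 0], "fingers": 0.75}
  ]
}}

```text
clock: 13.63
eef_pos: [615.9, -16.3, 53.9]
tcp_rot: [3.137, -0.0, 1.391]
contact_force: [-1.6, 0.6, 1.8]
opening: 0.3
grasp_force: 6.3
```

>>> {"api": "play_rows", "payload": {
  "rows": [
    {"dp": [0, 0, 0], "turn": [0, 0, 0], "fingers": 1},
    {"dp": [0, 0, 0], "turn": [0, 0, 0], "fingers": 1},
    {"dp": [0, 0, 0], "turn": [0, 0, 0], "fingers": 1}
  ]
}}

```text
clock: 13.88
eef_pos: [615.9, -16.3, 53.9]
tcp_rot: [3.137, -0.0, 1.391]
contact_force: [-2.1, 0.0, 4.2]
opening: 0.289
grasp_force: 29.5
```

>>> {"api": "play_rows", "payload": {
  "rows": [
    {"dp": [0, 0, -0.3], "turn": [0, 0, 0], "fingers": 1},
    {"dp": [0, 0, -0.6], "turn": [0, 0, 0], "fingers": 1},
    {"dp": [0, 0, -0.6], "turn": [0, 0, 0], "fingers": 1},
    {"dp": [-0.03, -0.3, -0.3], "turn": [0, 0, 0], "fingers": 1},
    {"dp": [-0.02, -0.6, 0], "turn": [0, 0, 0], "fingers": 1}
  ]
}}

```text
clock: 14.3
eef_pos: [583.7, -12.1, 129.4]
tcp_rot: [3.129, -0.001, 1.391]
contact_force: [0.4, 0.4, 0.1]
opening: 0.297
grasp_force: 29.6
```

>>> {"api": "play_rows", "payload": {
  "rows": [
    {"dp": [-0.02, -0.7, 0], "turn": [0, 0, 0], "fingers": 1},
    {"dp": [-0.02, -0.7, 0], "turn": [0, 0, 0], "fingers": 1},
    {"dp": [-0.02, -0.7, 0], "turn": [0, 0, 0], "fingers": 1},
    {"dp": [-0.02, -0.6, 0], "turn": [0, 0, 0], "fingers": 1},
    {"dp": [0, -0.36, 0.2], "turn": [0, 0, 0], "fingers": 1}
  ]
}}

```text
clock: 14.72
eef_pos: [456.6, 7.2, 118.1]
tcp_rot: [3.137, -0.0, 1.391]
contact_force: [0.6, 0.5, -0.7]
opening: 0.295
grasp_force: 29.6
```

>>> {"api": "play_rows", "payload": {
  "rows": [
    {"dp": [0, 0, 0.3], "turn": [0, 0, 0], "fingers": 1},
    {"dp": [0, 0, 0.3], "turn": [0, 0, 0], "fingers": 1},
    {"dp": [0, 0, 0], "turn": [0, 0, 0], "fingers": 1},
    {"dp": [0, 0, 0], "turn": [0, 0, 0], "fingers": 1}
  ]
}}

```text
clock: 15.05
eef_pos: [458.6, 7.0, 93.1]
tcp_rot: [3.138, 0.0, 1.391]
contact_force: [-0.1, -0.1, -0.8]
opening: 0.293
grasp_force: 29.6
```

```bash
python3 - <<'E'
from h import *
go(459.2,6.9,54,np.pi/2-.18)
E
```

```text
t 15.05 pos [458.57   6.99  93.1 ] rot [3.14 0.   1.39] open 0.2934782853995597 F [-0.06 -0.05 -0.78] g 29.62984587997198 dp units [0.   0.01 0.98]
turn units [0.03 0.   0.  ]
```

>>> {"api": "play_rows", "payload": {
  "rows": [
    {"dp": [0, 0, 0.4], "turn": [0, 0, 0], "fingers": 1},
    {"dp": [0, 0, 0.35], "turn": [0, 0, 0], "fingers": 1},
    {"dp": [0, 0, 0.15], "turn": [0, 0, 0], "fingers": 1},
    {"dp": [0, 0, 0], "turn": [0, 0, 0], "fingers": 1},
    {"dp": [0, 0, 0], "turn": [0, 0, 0], "fingers": 1}
  ]
}}

```text
clock: 15.47
eef_pos: [459.2, 6.9, 57.3]
tcp_rot: [3.138, 0.0, 1.391]
contact_force: [0.3, -0.2, 0.6]
opening: 0.295
grasp_force: 29.6
```

>>> {"api": "play_rows", "payload": {
  "rows": [
    {"dp": [0, 0, 0.05], "turn": [0, 0, 0], "fingers": 1},
    {"dp": [0, 0, 0], "turn": [0, 0, 0], "fingers": 1}
  ]
}}

```text
clock: 15.63
eef_pos: [459.4, 6.9, 55.4]
tcp_rot: [3.136, -0.0, 1.391]
contact_force: [-0.5, -0.6, -1.2]
opening: 0.29
grasp_force: 29.6
```

>>> {"api": "play_rows", "payload": {
  "rows": [
    {"dp": [0, 0, 0.03], "turn": [0, 0, 0], "fingers": 1},
    {"dp": [0, 0, 0], "turn": [0, 0, 0], "fingers": 1}
  ]
}}

```text
clock: 15.8
eef_pos: [459.2, 6.9, 53.9]
tcp_rot: [3.137, -0.0, 1.391]
contact_force: [-0.8, 0.2, -0.2]
opening: 0.292
grasp_force: 29.6
```

>>> {"api": "play_rows", "payload": {
  "rows": [
    {"dp": [0, 0, 0.02], "turn": [0, 0, 0], "fingers": 1},
    {"dp": [0, 0, 0], "turn": [0, 0, 0], "fingers": 1}
  ]
}}

```text
clock: 15.97
eef_pos: [459.2, 7.0, 53.8]
tcp_rot: [3.137, -0.0, 1.391]
contact_force: [-3.6, 0.7, 14.1]
opening: 0.296
grasp_force: 30.9
```

>>> {"api": "play_rows", "payload": {
  "rows": [
    {"dp": [0, 0, 0], "turn": [0, 0, 0], "fingers": 0.65},
    {"dp": [0, 0, 0], "turn": [0, 0, 0], "fingers": 0.5},
    {"dp": [0, 0, 0], "turn": [0, 0, 0], "fingers": 0.3},
    {"dp": [0, 0, 0], "turn": [0, 0, 0], "fingers": 0.1},
    {"dp": [0, 0, -0.4], "turn": [0, 0, 0], "fingers": 0}
  ]
}}

```text
clock: 16.38
eef_pos: [457.2, 6.9, 67.1]
tcp_rot: [3.141, 0.001, 1.391]
contact_force: [-1.2, -0.5, 0.1]
opening: 0.896
grasp_force: 0.0
```

>>> {"api": "play_rows", "payload": {
  "rows": [
    {"dp": [0, 0, -0.8], "turn": [0, 0, 0], "fingers": 0},
    {"dp": [0, 0, -1], "turn": [0, 0, 0], "fingers": 0},
    {"dp": [0, 0, -0.8], "turn": [0, 0, 0], "fingers": 0},
    {"dp": [-0.2, 0.4, -0.2], "turn": [0, 0, 0], "fingers": 0},
    {"dp": [-0.37, 0.77, 0], "turn": [0, 0, 0], "fingers": 0}
  ]
}}

```text
clock: 16.8
eef_pos: [500.4, -22.9, 184.2]
tcp_rot: [3.134, -0.001, 1.393]
contact_force: [0.7, 0.7, -0.6]
opening: 1.0
grasp_force: 0.0
```

>>> {"api": "play_rows", "payload": {
  "rows": [
    {"dp": [-0.37, 0.77, 0], "turn": [0, 0, 0], "fingers": 0},
    {"dp": [-0.37, 0.77, 0], "turn": [0, 0, 0], "fingers": 0},
    {"dp": [-0.37, 0.77, 0.4], "turn": [0, 0, 0], "fingers": 0},
    {"dp": [-0.18, 0.35, 0.6], "turn": [0, 0, 0], "fingers": 0},
    {"dp": [0, 0, 0.6], "turn": [0, 0, 0], "fingers": 0}
  ]
}}

```text
clock: 17.22
eef_pos: [599.8, -96.0, 117.2]
tcp_rot: [3.133, 0.0, 1.39]
contact_force: [-0.9, -0.0, -0.1]
opening: 0.999
grasp_force: 0.0
```

>>> {"api": "play_rows", "payload": {
  "rows": [
    {"dp": [0, 0, 0], "turn": [0, 0, 0], "fingers": 0},
    {"dp": [0, 0, 0], "turn": [0, 0, 0], "fingers": 0},
    {"dp": [0, 0, 0], "turn": [0, 0, 0], "fingers": 0}
  ]
}}

```text
clock: 17.47
eef_pos: [596.1, -93.3, 118.3]
tcp_rot: [3.137, -0.0, 1.391]
contact_force: [0.1, -0.3, 0.5]
opening: 0.999
grasp_force: 0.0
```

```bash
python3 - <<'E'
from h import *
go(597,-94.2,46,np.pi/2-.18)
E
```

```text
t 17.4667 pos [596.07 -93.35 118.32] rot [ 3.14 -0.    1.39] open 0.9990859602028636 F [ 0.06 -0.31  0.53] g 0.0 dp units [-0.02  0.02  1.81]
turn units [ 0.04 -0.    0.  ]
```

>>> {"api": "play_rows", "payload": {
  "rows": [
    {"dp": [-0.02, 0.02, 0.5], "turn": [0, 0, 0], "fingers": 0},
    {"dp": [0, 0, 0.5], "turn": [0, 0, 0], "fingers": 0},
    {"dp": [0, 0, 0.5], "turn": [0, 0, 0], "fingers": 0},
    {"dp": [0, 0, 0.35], "turn": [0, 0, 0], "fingers": 0},
    {"dp": [0, 0, 0], "turn": [0, 0, 0], "fingers": 0}
  ]
}}

```text
clock: 17.88
eef_pos: [596.0, -94.0, 42.8]
tcp_rot: [3.139, 0.0, 1.392]
contact_force: [-1.2, -0.6, -0.7]
opening: 1.001
grasp_force: 0.0
```

>>> {"api": "play_rows", "payload": {
  "rows": [
    {"dp": [0, 0, 0], "turn": [0, 0, 0], "fingers": 0.3},
    {"dp": [0, 0, 0], "turn": [0, 0, 0], "fingers": 0.4},
    {"dp": [0, 0, 0], "turn": [0, 0, 0], "fingers": 0.5},
    {"dp": [0, 0, 0], "turn": [0, 0, 0], "fingers": 0.6},
    {"dp": [0, 0, 0], "turn": [0, 0, 0], "fingers": 0.7}
  ]
}}

```text
clock: 18.3
eef_pos: [598.1, -94.7, 45.0]
tcp_rot: [3.135, -0.0, 1.391]
contact_force: [-0.3, 0.7, 7.0]
opening: 0.436
grasp_force: 29.2
```

>>> {"api": "play_rows", "payload": {
  "rows": [
    {"dp": [0, 0, 0], "turn": [0, 0, 0], "fingers": 1},
    {"dp": [0, 0, 0], "turn": [0, 0, 0], "fingers": 1},
    {"dp": [0, 0, 0], "turn": [0, 0, 0], "fingers": 1}
  ]
}}

```text
clock: 18.55
eef_pos: [598.1, -94.7, 45.0]
tcp_rot: [3.135, -0.0, 1.391]
contact_force: [-1.0, -0.5, 8.5]
opening: 0.436
grasp_force: 29.2
```

>>> {"api": "play_rows", "payload": {
  "rows": [
    {"dp": [0, 0, -0.3], "turn": [0, 0, 0], "fingers": 1},
    {"dp": [0, 0, -0.8], "turn": [0, 0, 0], "fingers": 1},
    {"dp": [0, 0, -0.8], "turn": [0, 0, 0], "fingers": 1},
    {"dp": [0, 0, -0.8], "turn": [0, 0, 0], "fingers": 1},
    {"dp": [0.3, -0.3, -0.3], "turn": [0, 0, 0], "fingers": 1}
  ]
}}

```text
clock: 18.97
eef_pos: [590.6, -82.3, 169.2]
tcp_rot: [3.129, 0.0, 1.39]
contact_force: [0.6, 0.3, -0.3]
opening: 0.433
grasp_force: 30.4
```

>>> {"api": "play_rows", "payload": {
  "rows": [
    {"dp": [0.6, -0.6, 0], "turn": [0, 0, 0], "fingers": 1},
    {"dp": [0.65, -0.67, 0], "turn": [0, 0, 0], "fingers": 1},
    {"dp": [0.65, -0.67, 0], "turn": [0, 0, 0], "fingers": 1},
    {"dp": [0.65, -0.67, 0], "turn": [0, 0, 0], "fingers": 1},
    {"dp": [0.6, -0.6, 0], "turn": [0, 0, 0], "fingers": 1}
  ]
}}

```text
clock: 19.38
eef_pos: [481.6, 67.5, 163.8]
tcp_rot: [3.137, -0.0, 1.391]
contact_force: [0.2, 0.6, -0.9]
opening: 0.433
grasp_force: 30.4
```

>>> {"api": "play_rows", "payload": {
  "rows": [
    {"dp": [0.3, -0.32, 0.4], "turn": [0, 0, 0], "fingers": 1},
    {"dp": [0, 0, 0.7], "turn": [0, 0, 0], "fingers": 1},
    {"dp": [0, 0, 0.6], "turn": [0, 0, 0], "fingers": 1},
    {"dp": [0, 0, 0], "turn": [0, 0, 0], "fingers": 1},
    {"dp": [0, 0, 0], "turn": [0, 0, 0], "fingers": 1}
  ]
}}

```text
clock: 19.8
eef_pos: [472.3, 80.3, 95.0]
tcp_rot: [3.139, 0.001, 1.391]
contact_force: [1.1, -0.5, -0.2]
opening: 0.438
grasp_force: 30.4
```

```bash
python3 - <<'E'
from h import *
go(474,80.5,45,np.pi/2-.18)
E
```

```text
t 19.8 pos [472.29  80.34  95.01] rot [3.14 0.   1.39] open 0.4376895145416063 F [ 1.06 -0.55 -0.17] g 30.392473340034485 dp units [0.01 0.04 1.25]
turn units [0.02 0.01 0.  ]
```

>>> {"api": "play_rows", "payload": {
  "rows": [
    {"dp": [0.01, 0.02, 0.4], "turn": [0, 0, 0], "fingers": 1},
    {"dp": [0, 0, 0.4], "turn": [0, 0, 0], "fingers": 1},
    {"dp": [0, 0, 0.35], "turn": [0, 0, 0], "fingers": 1},
    {"dp": [0, 0, 0], "turn": [0, 0, 0], "fingers": 1},
    {"dp": [0, 0, 0], "turn": [0, 0, 0], "fingers": 1}
  ]
}}

```text
clock: 20.22
eef_pos: [474.7, 80.4, 50.0]
tcp_rot: [3.137, -0.0, 1.39]
contact_force: [0.2, -0.9, -1.8]
opening: 0.436
grasp_force: 30.4
```

>>> {"api": "play_rows", "payload": {
  "rows": [
    {"dp": [0, 0, 0.06], "turn": [0, 0, 0], "fingers": 1},
    {"dp": [0, 0, 0], "turn": [0, 0, 0], "fingers": 1}
  ]
}}

```text
clock: 20.38
eef_pos: [475.0, 80.7, 47.6]
tcp_rot: [3.136, -0.001, 1.391]
contact_force: [0.5, -0.2, -0.7]
opening: 0.433
grasp_force: 30.4
```

>>> {"api": "play_rows", "payload": {
  "rows": [
    {"dp": [0, 0, 0.06], "turn": [0, 0, 0], "fingers": 1},
    {"dp": [0, 0, 0], "turn": [0, 0, 0], "fingers": 1}
  ]
}}

```text
clock: 20.55
eef_pos: [475.1, 80.8, 45.0]
tcp_rot: [3.135, -0.001, 1.391]
contact_force: [0.6, -0.6, 6.2]
opening: 0.43
grasp_force: 30.9
```

>>> {"api": "play_rows", "payload": {
  "rows": [
    {"dp": [0, 0, 0.02], "turn": [0, 0, 0], "fingers": 1},
    {"dp": [0, 0, 0], "turn": [0, 0, 0], "fingers": 1}
  ]
}}

```text
clock: 20.72
eef_pos: [475.3, 80.8, 44.9]
tcp_rot: [3.135, -0.001, 1.391]
contact_force: [-1.8, -0.7, 16.3]
opening: 0.431
grasp_force: 31.7
```

Contact. I'll release, rise, and move off to the left so the rack can be seen.

>>> {"api": "play_rows", "payload": {
  "rows": [
    {"dp": [0, 0, 0], "turn": [0, 0, 0], "fingers": 0.5},
    {"dp": [0, 0, 0], "turn": [0, 0, 0], "fingers": 0.35},
    {"dp": [0, 0, 0], "turn": [0, 0, 0], "fingers": 0.2},
    {"dp": [0, 0, 0], "turn": [0, 0, 0], "fingers": 0.1},
    {"dp": [0, 0, -0.4], "turn": [0, 0, 0], "fingers": 0}
  ]
}}

```text
clock: 21.13
eef_pos: [472.2, 80.3, 57.5]
tcp_rot: [3.141, 0.001, 1.391]
contact_force: [-1.4, 0.0, 0.7]
opening: 0.993
grasp_force: 0.0
```

>>> {"api": "play_rows", "payload": {
  "rows": [
    {"dp": [0, 0, -0.8], "turn": [0, 0, 0], "fingers": 0},
    {"dp": [0, 0, -1], "turn": [0, 0, 0], "fingers": 0},
    {"dp": [0, 0, -1], "turn": [0, 0, 0], "fingers": 0},
    {"dp": [0, 0, -1], "turn": [0, 0, 0], "fingers": 0},
    {"dp": [0.7, 0, 0], "turn": [0, 0, 0], "fingers": 0}
  ]
}}

```text
clock: 21.55
eef_pos: [481.5, 106.7, 218.6]
tcp_rot: [3.128, -0.002, 1.389]
contact_force: [1.9, 0.8, 0.8]
opening: 1.0
grasp_force: 0.0
```

>>> {"api": "play_rows", "payload": {
  "rows": [
    {"dp": [1, -0.2, 0], "turn": [0, 0, 0], "fingers": 0},
    {"dp": [1, -0.2, 0], "turn": [0, 0, 0], "fingers": 0},
    {"dp": [1, -0.2, 0], "turn": [0, 0, 0], "fingers": 0},
    {"dp": [1, -0.2, 0], "turn": [0, 0, 0], "fingers": 0},
    {"dp": [1, -0.2, 0], "turn": [0, 0, 0], "fingers": 0}
  ]
}}

```text
clock: 21.97
eef_pos: [474.2, 314.1, 211.0]
tcp_rot: [3.137, 0.0, 1.391]
contact_force: [0.9, 0.1, 0.7]
opening: 1.002
grasp_force: 0.0
```

>>> {"api": "play_rows", "payload": {
  "rows": [
    {"dp": [1, -0.2, 0], "turn": [0, 0, 0], "fingers": 0},
    {"dp": [1, -0.2, 0], "turn": [0, 0, 0], "fingers": 0},
    {"dp": [1, -0.2, 0], "turn": [0, 0, 0], "fingers": 0},
    {"dp": [0.5, 0, 0], "turn": [0, 0, 0], "fingers": 0},
    {"dp": [0, 0, 0], "turn": [0, 0, 0], "fingers": 0}
  ]
}}

```text
clock: 22.38
eef_pos: [475.9, 458.6, 210.4]
tcp_rot: [3.137, -0.002, 1.394]
contact_force: [0.1, -0.4, 0.6]
opening: 1.0
grasp_force: 0.0
```

```bash
python3 - <<'E'
from h import *
f=r.grab_frame("top");im=f["pixels"];cv2.imwrite("pics/t4.png",cv2.resize(im[210:330,180:480,::-1],None,fx=2.6,fy=2.6,interpolation=cv2.INTER_CUBIC))
E
```

```text
(no output)
```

View pics/t4.png

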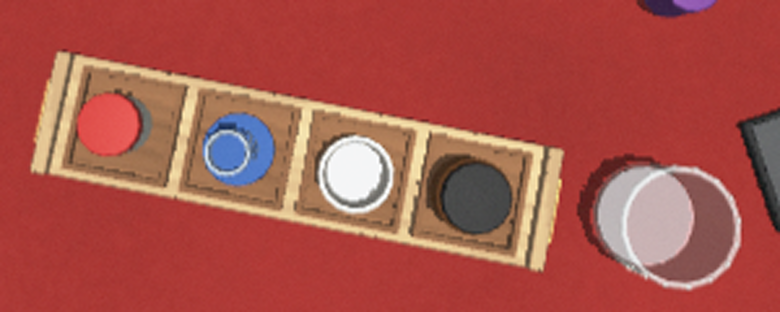

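From left to right the rack now holds the pot (109,124), cylinder (240,150), crucible (355,174) and jar (476,198), all upright. The beaker has not moved. I'll check the offsets in numbers, then hand in.

```bash
python3 - <<'E'
from h import *
f=r.grab_frame("top");c=np.array([451.8,-29.8]);a=np.radians(78.65);ax=np.array([np.sin(a),-np.cos(a)]);ay=np.array([np.cos(a),np.sin(a)]);ok=1
for n,u,v,z,y in [("pot",109,124,76,112.5),("cyl",240,150,21,37.5),("cylT",228,153,109,37.5),("cru",355,174,62,-37.5),("jar",476,198,86,-112.5)]:
    p=ray(f,(u/2.6+180,v/2.6+210),z)[0]-c; e=(p@ax,p@ay-y); print(n,np.array(e)); ok&=max(map(abs,e))<10
if ok: print(r.sign_off())
E
```

```text
pot [ 1.1  -0.26]
cyl [-1.25 -0.55]
cylT [-0.88 -0.23]
cru [-0.66  0.98]
jar [0.01 4.66]
the job is handed in; nothing more can be done
None
```

The job is handed in: the wooden rack now holds pot, cylinder, crucible and jar from left to right, each upright and within about 5 mm of its well's centre (top camera), and the beaker was not moved; no verdict was returned.

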